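Clamp a stone slice for an infrared measurement

ROBOT

A 7-joint arm with a two-finger parallel gripper is mounted at the origin on the work surface. World frame = base frame: x ahead of the robot, y to its left, z up, the work surface at z = 0. Lengths are in m, angles in rad, forces in N, time in s.
With the tool pointing down it reaches from about 0.425 to 0.825 m from the base axis. Payload 3.6 kg.
Tool frame: the origin (TCP) lies on the centre line of the jaws, within the pads' length; the fingertips stand env.nose_length ahead of it and the grasp point (between the pads) lies 11 mm behind it (env.nose_length is the distance from the TCP to the fingertips, in m); z points along the fingers, y is the line along which they close (so a half turn about z gives the same grasp; the last joint's range is limited). The gripper opens to 85 mm and grips with 20 to 120 N. Pads are 22 mm wide; open, the fingers measure 114 mm over their backs; the gripper's body (76 mm by 85 mm) begins 54 mm behind the grasp point. The pads swing forward as they close: fully open they stand 13 mm farther back than shut.
Start: joints at [1.129, 0.615, -0.013, 1.423, 0.008, 1.103, -0.04], TCP at [0.262, -0.595, 0.239] pointing down, gripper open.
Joint ranges: [-3.12, 3.12], [-0.3, 2.06], [-1.34, 1.32], [0.26, 2.42], [-1.36, 4.5], [0.01, 1.98], [-2.84, 2.84]. Speed limits (rad/s): [2.79, 2.79, 3.14, 3.14, 3.14, 3.14, 3.14].

INTERFACE

Orientations are given as a unit quaternion [w, x, y, z].
In Python, from plant import env, get_image, camera_info, hand_in, cut_out, spot_point gives the robot as it stands. The module is installed in compiled form; this text tells all that it offers.
- The arm moves only by the tool servo_tool, never from a script. Its argument "rows" is a list of rows, each an object of numbers: "dx", "dy", "dz": the shift along the tool's x, y, z in units of 30 mm (1.0 is 30 mm); "twist": the turn about the tool's z in rad; "hand": the closure, from -1 (fully open) to 1 (shut). A call has 1 to 8 rows; each row is the pose to reach, as a shift and turn from the pose commanded when the call began, along the tool's axes at that moment; what a row does not reach only later rows make up. A row lasts 1/10 s, in which the tool goes at most 50 mm and 8.59 degrees, less where a joint would pass 70% of its speed; a pose out of reach is approached as far as the arm can. A call with a gripper value outside its range is refused whole. The fingers move at their own pace and stop on an object; "squeeze" is the grip in N (left out, the last holds). Time passes only in rows, so rows that repeat a pose let the fingers close. It gives the time, the measured TCP pose, the force, the opening and the grip force at its end, in the units of the state.
- env.get_state(): the state, without advancing time (a new reading comes with each control period).
- get_image(name): name is "side" or "top"; returns the picture (400x640x3 uint8, blue, green, red); there is no depth.
- camera_info(name): a dict with "intrinsics" (3x3 intrinsics, pixels), "rvec" (rotation vector, rad) and "tvec" (3), from world to camera coordinates, as OpenCV has them. Camera axes: x right, y down, z forward; pixel columns grow to the right and rows downward; lengths in m; the calibration is good to about 2 mm. A picture is of the moment at which its call begins. camera_info takes no time and is no camera call.
- hand_in(): hands the job in; it is judged then, once.
Trained networks look in the newest picture that a camera, given by its name, has taken for a name from the list of things; names that differ only in an ending like _2 or _b are one class to them, and where a whole thing is asked for, a point or a joint stands for the part that bears it (a point fixed in the world has none). Each returns a list of dicts, best first, with "conf" (0 to 1); they miss things now and then, are a little off and sometimes report something else, mostly with a low value. They report only what shows in the picture. A call takes as long as a camera call.
- cut_out(thing, camera): "pixels" (400x640 bool, what is visible of it) and "point" ([column, row] in pixels, amid what is visible of it).
- spot_point(thing, camera): "point" ([column, row] in pixels: a listed point, or the origin of a listed thing).
The state is a dict: "time_s": time; "q": joint angles; "dq": joint speeds; "joint_efforts": joint torques, N m; "position": TCP position; "tcp_rot": TCP orientation; "contact_force": force on the tool from outside, world axes, zero at the start; "torque": the same for the moment, N m; "grip_width": finger opening in m; "grasp_force": force on a finger pad.
Only numpy, scipy, OpenCV 4.12 (cv2) and the standard library are available. Lean on these libraries where they do the work, as an engineer would, in place of code of your own. Each camera call takes 0.05 s, during which the arm holds its last target. There are 200 camera calls.

TASK

The slice of bladder stone is lying on the crystal of the infrared spectrometer, ready to be measured. Swing the pressure arm over it until the arm meets its stop, then turn the lever on top of the arm clockwise until the clutch gives its first click, so that the tip presses the stone onto the crystal, and stop there: no second click. Do not shift the stone, and leave the other things on the bench where they are.

Things in the scene. Friction and masses are not known exactly. Their poses are not given: they have to be found in the camera images.
- crystal (a point): centre of the top face of the round steel crystal plate (66 mm across, 116 mm above the bench) on the deck (112 mm high) of the spectrometer, a white case 290 x 200 mm standing fixed on the bench. Axes: x points to the back of the case, z up; the case reaches 90 mm to the front (-x), 200 mm to the back and 100 mm to either side of this point. Its last 66 mm at the back are a hump 140 mm high.
- post_axis (a point): point on the upright axis of the post that carries the pressure arm, at the height of the top face of the arm's beam (188 mm above the bench), 95 mm behind the crystal; fixed, same axes as crystal
- pressure_arm (a joint): swing of the pressure arm about the post, rad: 0 = against its stop, pointing to the front with its head exactly over the crystal; grows anticlockwise seen from above; it starts parked at about 1 to 1.6, pointing to the -y side of the case. It stays where it is left; friction torque 0.25 N m. It is closed by pushing clockwise.
- beam_mid (a point): middle of the top face of the arm's beam, 55 mm from the post axis, 188 mm above the bench; the aluminium beam is 28 mm wide and 24 mm deep (its underside 52 mm above the deck); x of this point points along the beam from the head to the post. The head at its end, 95 mm from the post, is a cylinder 44 mm across that reaches from 156 to 194 mm above the bench
- spindle (a joint): turn of the screw spindle in the arm's head, rad: grows clockwise seen from above; 0 = fully up, 2.2 = fully down, where the tip presses the stone and the spindle turns no further. Each rad lowers the tip by 3.8 mm. Turns with a light 0.07 N m.
- lever (a joint): slip of the lever on the spindle through the clutch, rad: 0 until the clutch slips; clicks every 0.52 rad (30 degrees). The lever carries the spindle round with it until the spindle is fully down; then the clutch resists up to 0.4 N m (about 7 N at 58 mm), lets go after 0.26 rad more and snaps on by itself to 0.52 = one click. A second click would begin to snap at 0.79. Turned anticlockwise the lever takes the spindle with it without slipping.
- lever_hub (a point): on the spindle axis, at the height of the lever's bar (223 mm above the bench); the lever's black hub is 36 mm across and reaches from 205 to 231 mm above the bench
- lever_ball (a point): centre of the black ball, 22 mm across, at the end of the lever, 78 mm from the spindle axis and 227 mm above the bench. A steel bar 11 mm thick joins hub and ball; nothing stands within 20 mm under the bar outside the arm's head. The lever points from the hub to this ball: at spindle 0 and slip 0 it stands 1.1 rad anticlockwise of the direction post-to-head, and goes clockwise by spindle + slip
- tip_end (a point): lower end of the spring-loaded steel tip under the arm's head, 9 mm across; it starts 3 mm or more above the height of the stone's top, so that the arm swings over it freely, and presses the stone with about 6 N when fully down
- stone: brown slice of bladder stone, 30 mm across, 8 mm thick, 11 to 17 g, loose on the crystal; origin at the centre of its underside
- specimen_jar: capped clear jar 60 mm across, 70 mm high, on the bench; origin under its centre; bystander
- dish: open glass dish 88 mm across, 14 mm high, with stone crumbs; origin under its centre; bystander
- forceps: steel forceps 130 mm long, 5 mm high, lying on the bench along their x axis; origin in their middle; bystander
- alcohol_bottle: white bottle 60 mm across, 145 mm high; origin under its centre; bystander

How it is judged:
On the way, in this order (a step that is already met when the one before it is completed fails the run):
1. the pressure arm is against its stop, over the stone (value of joint pressure_arm below 0.035 rad), for 0.2 s.
2. the spindle is fully down and the clutch has clicked once (value of joint spindle above 2.14 rad and value of joint lever above 0.42 rad), for 0.1 s.
At the end, for the whole second after the job is handed in: The arm is against its stop (within 0.035 rad), the spindle fully down (above 2.14 rad), the clutch has clicked exactly once (slip 0.42 to 0.66 rad), and the tip presses with more than 2 N on the stone, whose centre lies within 9 mm of the crystal's (all of step 2 and value of joint pressure_arm below 0.035 rad and value of joint lever below 0.66 rad and contact force between tip and stone above 2 N and horizontal distance between stone and crystal below 0.009 m); the robot touches nothing.
It fails at once if the clutch was driven to a second click (value of joint lever above 0.8 rad).
It fails at once if the stone was shifted by more than 5 mm (distance of stone from where it was at the start of the episode above 0.005 m).
It fails at once if a bystander was moved by more than 15 mm (distance of any of specimen_jar, dish, forceps, alcohol_bottle from where it was at the start of the episode above 0.015 m).
It also fails if it takes over 72 s, if anything falls off the work surface, if the arm or the gripper's body presses on something with over 40 N, if the wrist force passes 120 N, or if a joint passes its speed limit or range.

## Working session

There is one attempt and no reset: what is moved stays moved. The work goes in short steps, Python scripts to look and compute and a tool call to move; the robot and the scene stay as the last step left them, time stands still between calls to the robot, and variables do not carry over. Pictures are saved under pics/ and viewed, at most 10 in all, crops included, and the job is handed in when it is done.

Besides the shell and the picture viewer there is one more tool, called after "Request:" by a JSON object that holds its "name" and its "arguments", one argument or row to a line. servo_tool: Moves the arm, as the interface text tells. Its arguments: {"type":"object","properties":{"rows":{"type":"array"},"squeeze":{"type":"number"}},"required":["rows"]}

```bash
mkdir -p pics
cat > h.py <<'E'
import numpy as np, cv2
from plant import env, get_image, camera_info, hand_in, cut_out, spot_point
def ray(cam,p):
    c=camera_info(cam);K=np.array(c["intrinsics"]);R=cv2.Rodrigues(np.array(c["rvec"],float))[0];t=np.array(c["tvec"],float).ravel()
    d=R.T@np.linalg.solve(K,[p[0],p[1],1]);return -R.T@t,d
def atz(cam,p,z):
    o,d=ray(cam,p);return o+d*(z-o[2])/d[2]
def proj(cam,P):
    c=camera_info(cam);return cv2.projectPoints(np.array([P],float),np.array(c["rvec"],float),np.array(c["tvec"],float),np.array(c["intrinsics"],float),None)[0].ravel()
Z=dict(crystal=.116,post_axis=.188,beam_mid=.188,lever_hub=.223,lever_ball=.227,stone=.116,specimen_jar=0,dish=0,forceps=0,alcohol_bottle=0,tip_end=.13)
def spots(names,cams=("top","side")):
    for n in names:
        for c in cams:
            r=spot_point(n,c)
            print(n,c,[(np.round(x["point"]).astype(int).tolist(),round(x["conf"],2),np.round(atz(c,x["point"],Z[n]),3)[:2].tolist()) for x in r[:2]])
E
python3 - <<'E'
from h import *
for c in("top","side"): cv2.imwrite(f"pics/{c}0.png",get_image(c)); print(c,np.round(ray(c,(320,200)),2).tolist())
spots(list(Z))
s=env.get_state();print(s["time_s"],s["position"],s["tcp_rot"],s["grip_width"],env.nose_length,s["contact_force"])
E
```

```text
top [[0.4, 0.06, 1.02], [0.19, -0.03, -0.98]]
side [[0.39, -0.71, 0.84], [0.18, 0.72, -0.67]]
crystal top [([353, 204], 0.77, [0.568, -0.032])]
crystal side [([330, 237], 0.84, [0.575, -0.048]), ([369, 211], 0.27, [0.69, 0.009])]
post_axis top [([345, 150], 0.78, [0.662, -0.012])]
post_axis side [([365, 196], 0.67, [0.668, -0.015])]
beam_mid top [([374, 151], 0.69, [0.661, -0.068])]
beam_mid side [([370, 212], 0.69, [0.66, -0.068])]
lever_hub top [([398, 150], 0.87, [0.651, -0.107])]
lever_hub side []
lever_ball top [([439, 133], 0.9, [0.684, -0.183])]
lever_ball side [([406, 234], 0.84, [0.69, -0.182]), ([265, 236], 0.57, [0.424, -0.114])]
stone top [([352, 206], 0.72, [0.564, -0.031])]
stone side [([326, 234], 0.61, [0.567, -0.038])]
specimen_jar top [([285, 269], 0.75, [0.439, 0.111])]
specimen_jar side [([266, 236], 0.87, [0.44, 0.106]), ([369, 213], 0.69, [0.736, 0.113])]
dish top [([371, 152], 0.48, [0.716, -0.09])]
dish side [([340, 333], 0.74, [0.547, -0.224])]
forceps top [([375, 266], 0.42, [0.445, -0.093])]
forceps side [([286, 296], 0.62, [0.453, -0.096])]
alcohol_bottle top [([263, 190], 0.73, [0.623, 0.166]), ([399, 152], 0.45, [0.717, -0.156])]
alcohol_bottle side [([326, 211], 0.55, [0.62, 0.156])]
tip_end top []
tip_end side []
1.2 [ 0.26192957 -0.59485245  0.23927185] [-5.82362130e-05  9.78568175e-01  2.05923103e-01 -6.88157284e-06] 0.08547092135400103 0.008 [ 0.23192514 -0.23453403 -0.20148311]
```

View pics/top0.png

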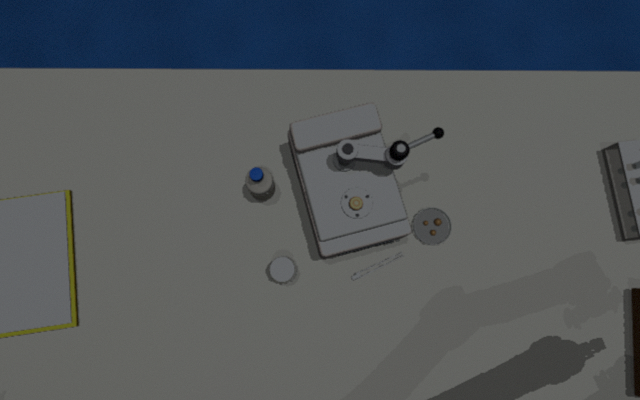

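View pics/side0.png

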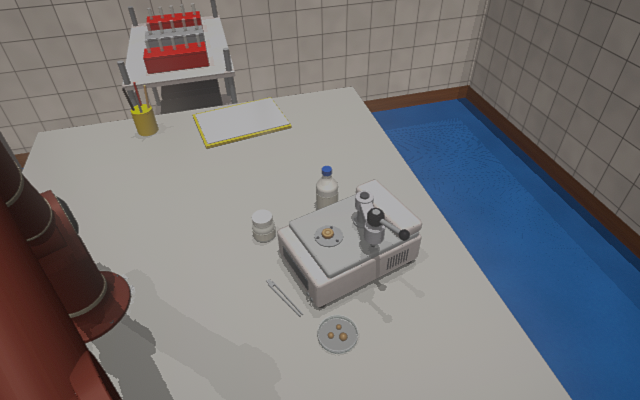

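The top picture shows the arm parked towards -y (post at 345,150, hub 398,150, ball 439,133) with the stone on the crystal at 355,204. The side picture agrees. Next I fit the geometry to both views.

```bash
cat >> h.py <<'E'
def geom(p):
    x,y,w,a,l=p; C=np.array([x,y]);u=lambda t:np.array([np.cos(t),np.sin(t)])
    P=C+.095*u(w);d=w+np.pi+a;H=P+.095*u(d);B=H+.078*u(d+l)
    return dict(crystal=[*C,.116],post_axis=[*P,.188],beam_mid=[*(P+.055*u(d)),.188],lever_hub=[*H,.223],lever_ball=[*B,.227])
def fit(p0,n=3,fixed=None):
    from scipy.optimize import least_squares
    obs=[]
    for k in range(n):
        for c in("top","side"):
            get_image(c)
            for m in geom(p0):
                r=spot_point(m,c)
                if r and r[0]["conf"]>.4: obs.append((m,c,r[0]["point"]))
    full=lambda q:q if fixed is None else np.r_[fixed,q]
    f=lambda q:np.concatenate([proj(c,geom(full(q))[m])-o for m,c,o in obs])
    s=least_squares(f,p0 if fixed is None else p0[3:],loss="soft_l1",x_scale=.01)
    p=full(s.x);print("fit",np.round(p,4),"rms",np.sqrt(np.mean(s.fun**2)).round(2));return p
E
python3 - <<'E'
from h import *
p=fit([.571,-.036,.25,1.17,.6],3)
print({k:np.round(v,4).tolist() for k,v in geom(p).items()})
for k,v in geom(p).items(): print(k,proj("top",v).round(),proj("side",v).round())
E
```

```text
fit [ 0.5726 -0.0402  0.2606  1.2024  0.5461] rms 7.65
{'crystal': [0.5726, -0.0402, 0.116], 'post_axis': [0.6644, -0.0158, 0.188], 'beam_mid': [0.6585, -0.0704, 0.188], 'lever_hub': [0.6542, -0.1102, 0.223], 'lever_ball': [0.6873, -0.1808, 0.227]}
crystal [357. 202.] [328. 234.]
post_axis [347. 149.] [364. 197.]
beam_mid [376. 152.] [370. 213.]
lever_hub [400. 149.] [376. 214.]
lever_ball [437. 131.] [405. 234.]
```

Request:
{"name": "servo_tool", "arguments": {
  "rows": [
    {"dz": -1,"hand": 1},
    {"dz": -3,"hand": 1},
    {"dz": -3,"hand": 1}
  ]
}}

```text
validation failed for argument at $.ro...
```

Request:
{"name": "servo_tool", "arguments": {
  "rows": [
    {"dx": 0,"dy": 0,"dz": -1,"twist": 0,"hand": 1},
    {"dx": 0,"dy": 0,"dz": -2.8,"twist": 0,"hand": 1}
  ]
}}

```text
time_s: 3.2
position: [0.2611, -0.5929, 0.3161]
tcp_rot: [-0.005, 0.979, 0.206, -0.001]
contact_force: [-0.9, -0.5, -0.2]
grip_width: 0.0592
grasp_force: 0.0
```

```bash
cat >> h.py <<'E'
from scipy.spatial.transform import Rotation as Rn
def rel(targets,pose=None):
    """targets: (x,y,z,xaxis angle); prints rows from the commanded (ideal down) pose"""
    s=env.get_state()
    if pose is None:
        X=Rn.from_quat(np.roll(s["tcp_rot"],-1)).as_matrix()[:,0]; pose=[*s["position"],np.arctan2(X[1],X[0])]
    pose=np.array(pose,float);print("pose",pose.round(4),"F",np.round(s["contact_force"],1),"q7",round(s["q"][6],2),"t",s["time_s"])
    th=pose[3];A=np.array([[np.cos(th),np.sin(th),0],[np.sin(th),-np.cos(th),0],[0,0,-1]]) # columns x,y,z
    for T in targets:
        d=A.T@(np.array(T[:3])-pose[:3])/.03;tw=-(T[3]-th)
        print('{"dx":%.3f,"dy":%.3f,"dz":%.3f,"twist":%.3f,"hand":1}'%(*d,tw),end=",\n")
E
python3 - <<'E'
from h import *
rel([(.699,-.068,.32,3.03)])
E
```

```text
pose [ 0.2611 -0.5929  0.3161  0.415 ] F [-0.9 -0.5 -0.2] q7 -0.04 t 3.2
{"dx":20.413,"dy":-10.127,"dz":-0.131,"twist":-2.615,"hand":1},
```

Request:
{"name": "servo_tool", "arguments": {
  "rows": [
    {"dx": 20.4,"dy": -10.1,"dz": -0.15,"twist": -2.61,"hand": 1},
    {"dx": 20.4,"dy": -10.1,"dz": -0.15,"twist": -2.61,"hand": 1},
    {"dx": 20.4,"dy": -10.1,"dz": -0.15,"twist": -2.61,"hand": 1},
    {"dx": 20.4,"dy": -10.1,"dz": -0.15,"twist": -2.61,"hand": 1},
    {"dx": 20.4,"dy": -10.1,"dz": -0.15,"twist": -2.61,"hand": 1},
    {"dx": 20.4,"dy": -10.1,"dz": -0.15,"twist": -2.61,"hand": 1},
    {"dx": 20.4,"dy": -10.1,"dz": -0.15,"twist": -2.61,"hand": 1},
    {"dx": 20.4,"dy": -10.1,"dz": -0.15,"twist": -2.61,"hand": 1}
  ]
}}

```text
time_s: 4.0
position: [0.5195, -0.2865, 0.3223]
tcp_rot: [0.0, 0.689, 0.724, -0.0]
contact_force: [0.4, -1.2, 0.4]
grip_width: -0.0004
grasp_force: 0.0
```

Run:
```python
from h import *
rel([(.699,-.068,.32,3.03)])
```

```text
pose [ 0.5195 -0.2865  0.3223  1.6205] F [ 0.4 -1.2  0.4] q7 0.36 t 4.0
{"dx":6.976,"dy":6.339,"dz":0.078,"twist":-1.409,"hand":1},
```

Request:
{"name": "servo_tool", "arguments": {
  "rows": [
    {"dx": 6.9,"dy": 6.3,"dz": 0,"twist": -1.35,"hand": 1},
    {"dx": 6.9,"dy": 6.3,"dz": 0,"twist": -1.35,"hand": 1},
    {"dx": 6.9,"dy": 6.3,"dz": 0,"twist": -1.35,"hand": 1},
    {"dx": 6.9,"dy": 6.3,"dz": 0,"twist": -1.35,"hand": 1},
    {"dx": 6.9,"dy": 6.3,"dz": 0,"twist": -1.35,"hand": 1},
    {"dx": 6.9,"dy": 6.3,"dz": 0,"twist": -1.35,"hand": 1},
    {"dx": 6.9,"dy": 6.3,"dz": 0,"twist": -1.35,"hand": 1},
    {"dx": 6.9,"dy": 6.3,"dz": 0,"twist": -1.35,"hand": 1}
  ]
}}

```text
time_s: 4.8
position: [0.6987, -0.071, 0.3213]
tcp_rot: [-0.0, 0.158, 0.987, 0.0]
contact_force: [0.1, 0.3, 0.4]
grip_width: 0.0001
grasp_force: 0.0
```

Request:
{"name": "servo_tool", "arguments": {
  "rows": [
    {"dx": 0,"dy": 0,"dz": 0,"twist": -0.1,"hand": 1},
    {"dx": 0,"dy": 0,"dz": 0,"twist": -0.1,"hand": 1}
  ]
}}

```text
time_s: 5.0
position: [0.6982, -0.0731, 0.3216]
tcp_rot: [-0.0, 0.113, 0.994, 0.0]
contact_force: [0.2, 1.0, 0.1]
grip_width: 0.0001
grasp_force: 0.0
```

Run:
```python
from h import *
rel([(.699,-.068,.178,3.03)])
cv2.imwrite("pics/s1.png",get_image("side")[100:300,220:520].repeat(2,0).repeat(2,1))
```

```text
pose [ 0.6982 -0.0731  0.3216  2.9143] F [0.2 1.  0.1] q7 1.13 t 5.0
{"dx":0.013,"dy":0.172,"dz":4.786,"twist":-0.116,"hand":1},
```

View pics/s1.png

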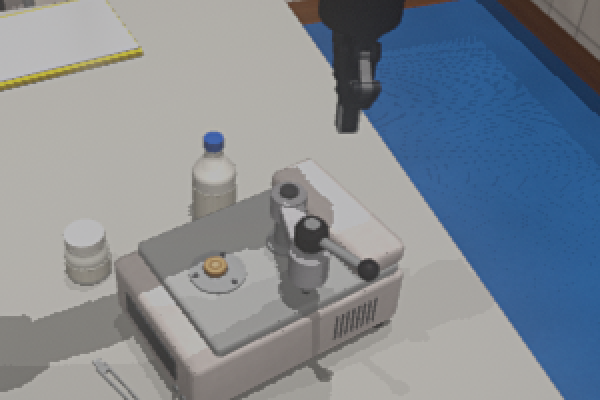

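Request:
{"name": "servo_tool", "arguments": {
  "rows": [
    {"dx": 0,"dy": 0.1,"dz": 1.5,"twist": -0.1,"hand": 1},
    {"dx": 0,"dy": 0.1,"dz": 3,"twist": -0.1,"hand": 1},
    {"dx": 0,"dy": 0.1,"dz": 4,"twist": -0.1,"hand": 1},
    {"dx": 0,"dy": 0.1,"dz": 4.75,"twist": -0.1,"hand": 1},
    {"dx": 0,"dy": 0.1,"dz": 4.75,"twist": -0.1,"hand": 1}
  ]
}}

```text
time_s: 5.55
position: [0.6964, -0.0708, 0.1752]
tcp_rot: [-0.004, 0.064, 0.998, -0.001]
contact_force: [0.1, -0.6, 0.6]
grip_width: -0.0
grasp_force: 0.0
```

```bash
cat >> h.py <<'E'
Pz=np.array([.6644,-.0158]);W=.2606
def arc(a,off=.025,r=.048,z=.178):
    d=W+np.pi+a;n=d-np.pi/2
    xy=Pz+r*np.array([np.cos(d),np.sin(d)])-off*np.array([np.cos(n),np.sin(n)])
    return (*xy,z,n)
E
python3 - <<'E'
from h import *
rel([arc(a) for a in (1.25,1.1,.95,.8,.65,.5,.35,.2,.1,0,-.1)])
E
```

```text
pose [ 0.6964 -0.0708  0.1752  3.0131] F [ 0.1 -0.6  0.6] q7 1.14 t 5.55
{"dx":0.352,"dy":0.144,"dz":-0.094,"twist":-0.068,"hand":1},
{"dx":0.593,"dy":0.020,"dz":-0.094,"twist":0.082,"hand":1},
{"dx":0.849,"dy":-0.066,"dz":-0.094,"twist":0.232,"hand":1},
{"dx":1.116,"dy":-0.112,"dz":-0.094,"twist":0.382,"hand":1},
{"dx":1.386,"dy":-0.119,"dz":-0.094,"twist":0.532,"hand":1},
{"dx":1.654,"dy":-0.084,"dz":-0.094,"twist":0.682,"hand":1},
{"dx":1.914,"dy":-0.011,"dz":-0.094,"twist":0.832,"hand":1},
{"dx":2.160,"dy":0.101,"dz":-0.094,"twist":0.982,"hand":1},
{"dx":2.314,"dy":0.196,"dz":-0.094,"twist":1.082,"hand":1},
{"dx":2.457,"dy":0.305,"dz":-0.094,"twist":1.182,"hand":1},
{"dx":2.589,"dy":0.428,"dz":-0.094,"twist":1.282,"hand":1},
```

Request:
{"name": "servo_tool", "arguments": {
  "rows": [
    {"dx": 0.2,"dy": 0.14,"dz": -0.1,"twist": -0.05,"hand": 1},
    {"dx": 0.35,"dy": 0.14,"dz": -0.1,"twist": -0.05,"hand": 1},
    {"dx": 0.47,"dy": 0.08,"dz": -0.1,"twist": 0.0,"hand": 1},
    {"dx": 0.6,"dy": 0.02,"dz": -0.1,"twist": 0.08,"hand": 1},
    {"dx": 0.72,"dy": -0.02,"dz": -0.1,"twist": 0.16,"hand": 1},
    {"dx": 0.85,"dy": -0.07,"dz": -0.1,"twist": 0.23,"hand": 1},
    {"dx": 0.98,"dy": -0.09,"dz": -0.1,"twist": 0.31,"hand": 1},
    {"dx": 1.12,"dy": -0.11,"dz": -0.1,"twist": 0.38,"hand": 1}
  ]
}}

```text
time_s: 6.35
position: [0.6687, -0.0704, 0.1845]
tcp_rot: [0.005, 0.254, 0.967, 0.001]
contact_force: [5.3, -1.7, -3.8]
grip_width: -0.0004
grasp_force: 3.0
```

Run:
```python
from h import *
rel([arc(a) for a in (.8,.65,.5,.35,.2,.1,0,-.1)])
```

```text
pose [ 0.6687 -0.0704  0.1845  2.6285] F [ 5.3 -1.7 -3.8] q7 0.79 t 6.35
{"dx":0.180,"dy":-0.082,"dz":0.218,"twist":-0.003,"hand":1},
{"dx":0.428,"dy":-0.189,"dz":0.218,"twist":0.147,"hand":1},
{"dx":0.690,"dy":-0.258,"dz":0.218,"twist":0.297,"hand":1},
{"dx":0.959,"dy":-0.287,"dz":0.218,"twist":0.447,"hand":1},
{"dx":1.229,"dy":-0.276,"dz":0.218,"twist":0.597,"hand":1},
{"dx":1.407,"dy":-0.246,"dz":0.218,"twist":0.697,"hand":1},
{"dx":1.581,"dy":-0.198,"dz":0.218,"twist":0.797,"hand":1},
{"dx":1.749,"dy":-0.134,"dz":0.218,"twist":0.897,"hand":1},
```

Request:
{"name": "servo_tool", "arguments": {
  "rows": [
    {"dx": 0.12,"dy": -0.05,"dz": 0.1,"twist": 0.07,"hand": 1},
    {"dx": 0.25,"dy": -0.11,"dz": 0.15,"twist": 0.15,"hand": 1},
    {"dx": 0.38,"dy": -0.14,"dz": 0.15,"twist": 0.22,"hand": 1},
    {"dx": 0.51,"dy": -0.18,"dz": 0.15,"twist": 0.3,"hand": 1},
    {"dx": 0.64,"dy": -0.19,"dz": 0.15,"twist": 0.37,"hand": 1},
    {"dx": 0.78,"dy": -0.2,"dz": 0.15,"twist": 0.45,"hand": 1},
    {"dx": 0.91,"dy": -0.2,"dz": 0.15,"twist": 0.52,"hand": 1},
    {"dx": 1.05,"dy": -0.2,"dz": 0.15,"twist": 0.6,"hand": 1}
  ]
}}

```text
time_s: 7.15
position: [0.6383, -0.0639, 0.1821]
tcp_rot: [0.007, 0.529, 0.848, -0.0]
contact_force: [3.1, -5.5, 5.1]
grip_width: -0.0003
grasp_force: 3.3
```

Run:
```python
from h import *
rel([arc(a) for a in (.2,.1,0,-.1)])
cv2.imwrite("pics/s2.png",get_image("side")[100:300,220:520].repeat(2,0).repeat(2,1))
```

```text
pose [ 0.6383 -0.0639  0.1821  2.0261] F [ 3.1 -5.5  5.1] q7 0.26 t 7.15
{"dx":0.216,"dy":-0.108,"dz":0.135,"twist":-0.005,"hand":1},
{"dx":0.379,"dy":-0.184,"dz":0.135,"twist":0.095,"hand":1},
{"dx":0.550,"dy":-0.244,"dz":0.135,"twist":0.195,"hand":1},
{"dx":0.725,"dy":-0.286,"dz":0.135,"twist":0.295,"hand":1},
```

View pics/s2.png

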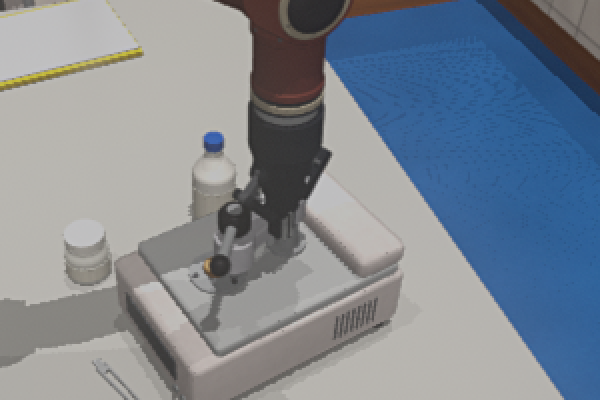

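The picture shows the arm nearly closed, with the head at (232,245) and the stone just in front at (208,265). I'll finish the swing slowly.

Request:
{"name": "servo_tool", "arguments": {
  "rows": [
    {"dx": 0.05,"dy": -0.02,"dz": 0.05,"twist": 0.03,"hand": 1},
    {"dx": 0.1,"dy": -0.04,"dz": 0.05,"twist": 0.06,"hand": 1},
    {"dx": 0.16,"dy": -0.07,"dz": 0.05,"twist": 0.1,"hand": 1},
    {"dx": 0.22,"dy": -0.09,"dz": 0.05,"twist": 0.13,"hand": 1},
    {"dx": 0.28,"dy": -0.11,"dz": 0.05,"twist": 0.16,"hand": 1},
    {"dx": 0.34,"dy": -0.14,"dz": 0.05,"twist": 0.2,"hand": 1}
  ]
}}

```text
time_s: 7.8
position: [0.6287, -0.0555, 0.1793]
tcp_rot: [0.004, 0.61, 0.792, 0.0]
contact_force: [0.5, -5.4, 3.9]
grip_width: 0.0003
grasp_force: 2.9
```

Run:
```python
from h import *
rel([arc(a) for a in (0,-.1)])
fit([.5726,-.0402,.2606,0.05,.55],2,[.5726,-.0402,.2606])
```

```text
pose [ 0.6287 -0.0555  0.1793  1.8292] F [ 0.5 -5.4  3.9] q7 0.08 t 7.8
{"dx":0.138,"dy":-0.110,"dz":0.044,"twist":-0.002,"hand":1},
{"dx":0.302,"dy":-0.186,"dz":0.044,"twist":0.098,"hand":1},
fit [ 0.5726 -0.0402  0.2606  0.009   0.6243] rms 3.52
```

Request:
{"name": "servo_tool", "arguments": {
  "rows": [
    {"dx": 0.06,"dy": 0,"dz": 0,"twist": 0.0,"hand": 1},
    {"dx": 0.12,"dy": -0.02,"dz": 0,"twist": 0.03,"hand": 1},
    {"dx": 0.18,"dy": -0.04,"dz": 0,"twist": 0.06,"hand": 1},
    {"dx": 0.18,"dy": -0.04,"dz": 0,"twist": 0.06,"hand": 1}
  ]
}}

```text
time_s: 9.4
position: [0.6271, -0.054, 0.1787]
tcp_rot: [0.007, 0.633, 0.774, -0.001]
contact_force: [5.6, -10.5, 3.2]
grip_width: 0.0001
grasp_force: 3.6
```

Request:
{"name": "servo_tool", "arguments": {
  "rows": [
    {"dx": 0.06,"dy": 0,"dz": 0,"twist": 0.0,"hand": 1},
    {"dx": 0.12,"dy": -0.02,"dz": 0,"twist": 0.0,"hand": 1},
    {"dx": 0.12,"dy": -0.02,"dz": 0,"twist": 0.0,"hand": 1}
  ]
}}

```text
time_s: 9.7
position: [0.6272, -0.054, 0.1788]
tcp_rot: [0.009, 0.634, 0.773, -0.002]
contact_force: [8.9, -15.4, 1.5]
grip_width: -0.0002
grasp_force: 3.3
```

The force rises while the position holds, so the arm is at its stop. Back off and lift.

Request:
{"name": "servo_tool", "arguments": {
  "rows": [
    {"dx": -0.4,"dy": 0,"dz": 0,"twist": 0.0,"hand": 1},
    {"dx": -1,"dy": 0,"dz": 0,"twist": 0.0,"hand": 1},
    {"dx": -1,"dy": 0,"dz": -1.2,"twist": 0.0,"hand": 1},
    {"dx": -1,"dy": 0,"dz": -2.5,"twist": 0.0,"hand": 1},
    {"dx": -2,"dy": 0,"dz": -4,"twist": 0.0,"hand": 1},
    {"dx": -3,"dy": 0,"dz": -4,"twist": 0.0,"hand": 1},
    {"dx": -4,"dy": 0,"dz": -4,"twist": 0.0,"hand": 1},
    {"dx": -4,"dy": 0,"dz": -4,"twist": 0.0,"hand": 1}
  ]
}}

```text
time_s: 10.5
position: [0.6462, -0.1674, 0.2958]
tcp_rot: [0.001, 0.635, 0.773, -0.002]
contact_force: [-1.3, 0.4, -0.0]
grip_width: 0.0001
grasp_force: 0.0
```

Run:
```python
from h import *
p=fit([.5726,-.0402,.2606,0.0,.6],3)
p=fit([.5726,-.0402,.2606,0.0,.6],2,[.5726,-.0402,.2606])
print({k:np.round(v,4).tolist() for k,v in geom(p).items()})
rel([])
i=get_image("top")[100:260,240:480];cv2.imwrite("pics/t3.png",cv2.resize(i,None,fx=3,fy=3))
```

```text
fit [ 0.5742 -0.0419  0.3116 -0.0261  0.5484] rms 2.73
fit [ 0.5726 -0.0402  0.2606 -0.0172  0.6192] rms 1.9
{'crystal': [0.5726, -0.0402, 0.116], 'post_axis': [0.6644, -0.0157, 0.188], 'beam_mid': [0.611, -0.029, 0.188], 'lever_hub': [0.5722, -0.0386, 0.223], 'lever_ball': [0.5215, -0.0979, 0.227]}
pose [ 0.6468 -0.1609  0.2965  1.7748] F [ 0.2  0.3 -0.3] q7 0.25 t 13.5
```

View pics/t3.png

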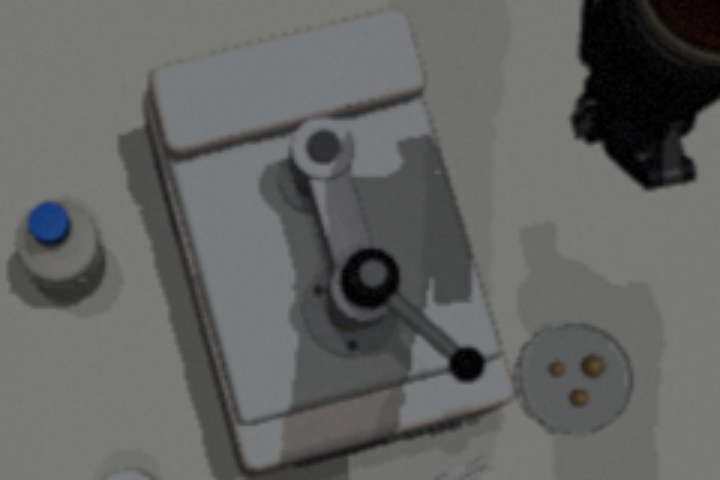

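The picture shows the arm closed over the crystal, with the hub at (370,277) and the ball at (466,363) pointing to front-right. Next I plan the lever arc.

```bash
cat >> h.py <<'E'
Hb=np.array([.5724,-.0395])
def lev(L,off=.0165,r=.050,z=.214):
    n=L-np.pi/2;u=lambda t:np.array([np.cos(t),np.sin(t)])
    return (*(Hb+r*u(L)-off*u(n)),z,n)
L0=4.003
E
python3 - <<'E'
from h import *
rel([lev(L0,.04,z=.295),lev(L0,.04)])
E
```

```text
pose [ 0.6468 -0.1609  0.2964  1.7748] F [ 0.1  0.1 -0.6] q7 0.25 t 13.55
{"dx":2.390,"dy":-2.112,"dz":0.048,"twist":-0.657,"hand":1},
{"dx":2.390,"dy":-2.112,"dz":2.748,"twist":-0.657,"hand":1},
```

Request:
{"name": "servo_tool", "arguments": {
  "rows": [
    {"dx": 2.39,"dy": -2.11,"dz": 0,"twist": -0.66,"hand": 1},
    {"dx": 2.39,"dy": -2.11,"dz": 0,"twist": -0.66,"hand": 1},
    {"dx": 2.39,"dy": -2.11,"dz": 0,"twist": -0.66,"hand": 1},
    {"dx": 2.39,"dy": -2.11,"dz": 0,"twist": -0.66,"hand": 1},
    {"dx": 2.39,"dy": -2.11,"dz": 0,"twist": -0.66,"hand": 1},
    {"dx": 2.39,"dy": -2.11,"dz": 1.4,"twist": -0.66,"hand": 1},
    {"dx": 2.39,"dy": -2.11,"dz": 2.7,"twist": -0.66,"hand": 1},
    {"dx": 2.39,"dy": -2.11,"dz": 2.7,"twist": -0.66,"hand": 1}
  ]
}}

```text
time_s: 14.35
position: [0.5664, -0.1041, 0.2106]
tcp_rot: [-0.006, 0.346, 0.938, -0.002]
contact_force: [-1.6, -0.3, -0.8]
grip_width: -0.0001
grasp_force: 0.0
```

Run:
```python
from h import *
rel([lev(L0,.0165)]+[lev(L0-k*.12) for k in range(1,8)])
i=get_image("side")[140:300,240:480];cv2.imwrite("pics/s4.png",cv2.resize(i,None,fx=3,fy=3))
```

```text
pose [ 0.5664 -0.1041  0.2106  2.4347] F [-1.6 -0.3 -0.8] q7 0.7 t 14.35
{"dx":0.700,"dy":0.098,"dz":-0.114,"twist":0.002,"hand":1},
{"dx":0.904,"dy":0.045,"dz":-0.114,"twist":0.122,"hand":1},
{"dx":1.112,"dy":0.016,"dz":-0.114,"twist":0.242,"hand":1},
{"dx":1.323,"dy":0.013,"dz":-0.114,"twist":0.362,"hand":1},
{"dx":1.532,"dy":0.035,"dz":-0.114,"twist":0.482,"hand":1},
{"dx":1.737,"dy":0.081,"dz":-0.114,"twist":0.602,"hand":1},
{"dx":1.935,"dy":0.152,"dz":-0.114,"twist":0.722,"hand":1},
{"dx":2.124,"dy":0.247,"dz":-0.114,"twist":0.842,"hand":1},
```

View pics/s4.png

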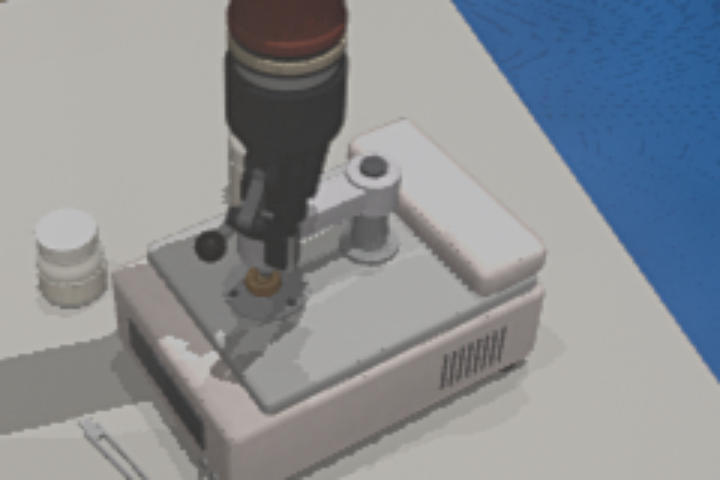

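Run:
```python
from h import *
print(proj("side",[.5215,-.0979,.227]),atz("side",(310,222),.227))
spots(["lever_ball","lever_hub"])
```

```text
[311.49998556 221.26009875] [ 0.51807366 -0.09911877  0.227     ]
lever_ball top [([395, 219], 0.88, [0.521, -0.095])]
lever_ball side [([310, 223], 0.46, [0.519, -0.101])]
lever_hub top [([362, 194], 0.64, [0.568, -0.038])]
lever_hub side []
```

The ball is where it was expected, at (310,222) full-frame, so nothing was disturbed. Pushing starts.

Request:
{"name": "servo_tool", "arguments": {
  "rows": [
    {"dx": 0.4,"dy": 0.1,"dz": -0.1,"twist": 0,"hand": 1},
    {"dx": 0.7,"dy": 0.1,"dz": -0.1,"twist": 0,"hand": 1},
    {"dx": 0.9,"dy": 0.05,"dz": -0.1,"twist": 0.12,"hand": 1},
    {"dx": 1.11,"dy": 0.02,"dz": -0.1,"twist": 0.24,"hand": 1},
    {"dx": 1.32,"dy": 0.01,"dz": -0.1,"twist": 0.36,"hand": 1},
    {"dx": 1.53,"dy": 0.03,"dz": -0.1,"twist": 0.48,"hand": 1},
    {"dx": 1.74,"dy": 0.08,"dz": -0.1,"twist": 0.6,"hand": 1},
    {"dx": 1.93,"dy": 0.15,"dz": -0.1,"twist": 0.72,"hand": 1}
  ]
}}

```text
time_s: 15.4
position: [0.5296, -0.0624, 0.2198]
tcp_rot: [0.002, 0.656, 0.755, 0.001]
contact_force: [2.0, -1.9, 0.2]
grip_width: -0.0001
grasp_force: 0.9
```

Run:
```python
from h import *
rel([lev(L0-k*.12) for k in range(6,14)])
spots(["lever_ball"])
print(np.round(lev(L0-.72),4), [np.round(Hb+.078*np.array([np.cos(L0-t),np.sin(L0-t)]),3).tolist() for t in(.6,.72,.84)])
```

```text
pose [ 0.5296 -0.0624  0.2198  1.7101] F [ 2.  -1.9  0.2] q7 0.02 t 15.4
{"dx":0.004,"dy":-0.148,"dz":0.193,"twist":-0.002,"hand":1},
{"dx":0.208,"dy":-0.202,"dz":0.193,"twist":0.118,"hand":1},
{"dx":0.416,"dy":-0.232,"dz":0.193,"twist":0.238,"hand":1},
{"dx":0.626,"dy":-0.236,"dz":0.193,"twist":0.358,"hand":1},
{"dx":0.836,"dy":-0.215,"dz":0.193,"twist":0.478,"hand":1},
{"dx":1.041,"dy":-0.170,"dz":0.193,"twist":0.598,"hand":1},
{"dx":1.240,"dy":-0.100,"dz":0.193,"twist":0.718,"hand":1},
{"dx":1.429,"dy":-0.006,"dz":0.193,"twist":0.838,"hand":1},
lever_ball top [([395, 219], 0.88, [0.521, -0.095])]
lever_ball side [([310, 223], 0.46, [0.519, -0.101])]
[ 0.5252 -0.0629  0.214   1.7122] [[0.497, -0.06], [0.495, -0.05], [0.494, -0.041]]
```

Request:
{"name": "servo_tool", "arguments": {
  "rows": [
    {"dx": 0.15,"dy": -0.15,"dz": 0.2,"twist": 0.06,"hand": 1},
    {"dx": 0.25,"dy": -0.2,"dz": 0.2,"twist": 0.14,"hand": 1},
    {"dx": 0.42,"dy": -0.23,"dz": 0.2,"twist": 0.24,"hand": 1},
    {"dx": 0.62,"dy": -0.24,"dz": 0.2,"twist": 0.36,"hand": 1},
    {"dx": 0.62,"dy": -0.24,"dz": 0.2,"twist": 0.36,"hand": 1}
  ]
}}

```text
time_s: 16.0
position: [0.519, -0.0442, 0.2128]
tcp_rot: [0.0, 0.778, 0.628, 0.0]
contact_force: [0.3, -0.3, 0.9]
grip_width: 0.0001
grasp_force: 0.1
```

```bash
cat > look.py <<'E'
from h import *
for k in range(2):
  for c in("top","side"):
    get_image(c)
    for x in spot_point("lever_ball",c)[:2]:
        b=atz(c,x["point"],.227)[:2]-Hb; a=np.arctan2(b[1],b[0])%(2*np.pi)
        print(c,round(x["conf"],2),"r",np.linalg.norm(b).round(3),"turn",round(L0-a,2),"spindle+slip",round(W-.015+np.pi+1.1-a,2))
s=env.get_state();P=s["position"][:2]-Hb;print("tcp r",np.linalg.norm(P).round(4),"ang turn",round(L0-np.arctan2(P[1],P[0])%6.2832,3))
E
python3 - <<'E'
from look import *
rel([lev(L0-k*.12) for k in range(9,15)])
i=get_image("top")[140:260,270:450];cv2.imwrite("pics/t5.png",cv2.resize(i,None,fx=4,fy=4))
E
```

```text
top 0.68 r 0.076 turn 1.15 spindle+slip 1.64
side 0.65 r 0.076 turn 0.96 spindle+slip 1.44
top 0.43 r 0.074 turn 1.17 spindle+slip 1.65
side 0.55 r 0.069 turn 0.98 spindle+slip 1.46
tcp r 0.0534 ang turn 0.755
pose [ 0.5193 -0.0451  0.2125  1.3555] F [-0.   0.1 -0.4] q7 -0.31 t 16.4
{"dx":0.017,"dy":0.020,"dz":-0.052,"twist":0.003,"hand":1},
{"dx":0.221,"dy":-0.033,"dz":-0.052,"twist":0.123,"hand":1},
{"dx":0.430,"dy":-0.062,"dz":-0.052,"twist":0.243,"hand":1},
{"dx":0.640,"dy":-0.065,"dz":-0.052,"twist":0.363,"hand":1},
{"dx":0.849,"dy":-0.043,"dz":-0.052,"twist":0.483,"hand":1},
{"dx":1.055,"dy":0.004,"dz":-0.052,"twist":0.603,"hand":1},
```

View pics/t5.png

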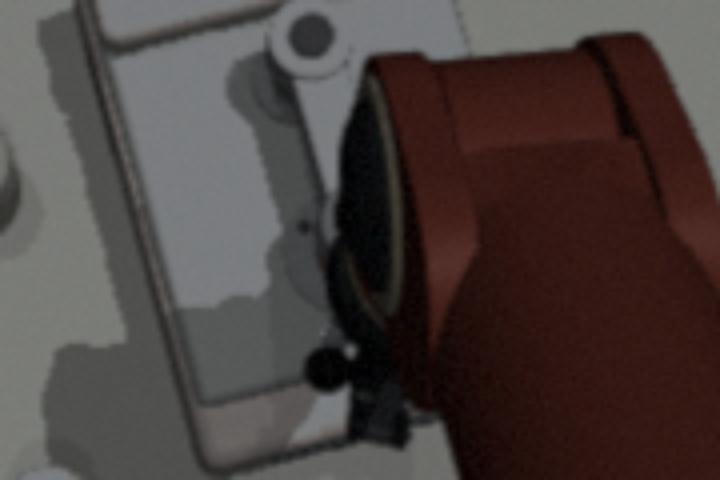

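The picture shows the lever following the finger (ball at 327,368 in the crop), pointing to the front and turned about 1.08. I'll carry on almost to the bottom.

Request:
{"name": "servo_tool", "arguments": {
  "rows": [
    {"dx": 0.12,"dy": 0,"dz": 0,"twist": 0.06,"hand": 1},
    {"dx": 0.22,"dy": -0.03,"dz": 0,"twist": 0.12,"hand": 1},
    {"dx": 0.32,"dy": -0.05,"dz": 0,"twist": 0.18,"hand": 1},
    {"dx": 0.43,"dy": -0.06,"dz": 0,"twist": 0.24,"hand": 1},
    {"dx": 0.53,"dy": -0.06,"dz": 0,"twist": 0.3,"hand": 1},
    {"dx": 0.64,"dy": -0.06,"dz": 0,"twist": 0.36,"hand": 1}
  ]
}}

```text
time_s: 17.05
position: [0.5217, -0.0273, 0.2124]
tcp_rot: [0.001, 0.88, 0.476, -0.001]
contact_force: [0.3, -2.7, -0.0]
grip_width: 0.0
grasp_force: 0.9
```

Run:
```python
from look import *
rel([lev(L0-k*.06) for k in range(24,36)])
```

```text
top 0.49 r 0.073 turn 1.5 spindle+slip 1.99
top 0.63 r 0.078 turn 1.54 spindle+slip 2.02
tcp r 0.0524 ang turn 1.116
pose [ 0.5217 -0.0263  0.2125  0.995 ] F [-0.1 -2.1 -0.8] q7 -0.65 t 17.45
{"dx":0.007,"dy":-0.011,"dz":-0.051,"twist":0.003,"hand":1},
{"dx":0.108,"dy":-0.040,"dz":-0.051,"twist":0.063,"hand":1},
{"dx":0.211,"dy":-0.064,"dz":-0.051,"twist":0.123,"hand":1},
{"dx":0.314,"dy":-0.081,"dz":-0.051,"twist":0.183,"hand":1},
{"dx":0.419,"dy":-0.092,"dz":-0.051,"twist":0.243,"hand":1},
{"dx":0.524,"dy":-0.097,"dz":-0.051,"twist":0.303,"hand":1},
{"dx":0.629,"dy":-0.096,"dz":-0.051,"twist":0.363,"hand":1},
{"dx":0.734,"dy":-0.088,"dz":-0.051,"twist":0.423,"hand":1},
{"dx":0.839,"dy":-0.074,"dz":-0.051,"twist":0.483,"hand":1},
{"dx":0.942,"dy":-0.054,"dz":-0.051,"twist":0.543,"hand":1},
{"dx":1.044,"dy":-0.027,"dz":-0.051,"twist":0.603,"hand":1},
{"dx":1.144,"dy":0.005,"dz":-0.051,"twist":0.663,"hand":1},
```

Request:
{"name": "servo_tool", "arguments": {
  "rows": [
    {"dx": 0.05,"dy": -0.02,"dz": 0,"twist": 0.03,"hand": 1},
    {"dx": 0.11,"dy": -0.04,"dz": 0,"twist": 0.06,"hand": 1},
    {"dx": 0.16,"dy": -0.05,"dz": 0,"twist": 0.09,"hand": 1},
    {"dx": 0.21,"dy": -0.06,"dz": 0,"twist": 0.12,"hand": 1},
    {"dx": 0.21,"dy": -0.06,"dz": 0,"twist": 0.12,"hand": 1}
  ]
}}

```text
time_s: 17.95
position: [0.5237, -0.0192, 0.2125]
tcp_rot: [-0.0, 0.906, 0.423, 0.0]
contact_force: [-0.7, -2.5, 0.1]
grip_width: -0.0002
grasp_force: 0.6
```

Request:
{"name": "servo_tool", "arguments": {
  "rows": [
    {"dx": 0.05,"dy": -0.01,"dz": 0,"twist": 0.03,"hand": 1},
    {"dx": 0.1,"dy": -0.02,"dz": 0,"twist": 0.06,"hand": 1},
    {"dx": 0.1,"dy": -0.02,"dz": 0,"twist": 0.06,"hand": 1}
  ]
}}

```text
time_s: 18.25
position: [0.5251, -0.0165, 0.2125]
tcp_rot: [-0.0, 0.918, 0.396, 0.0]
contact_force: [-0.2, -0.4, 0.5]
grip_width: 0.0001
grasp_force: 0.6
```

Run:
```python
from look import *
rel([lev(L0-k*.06) for k in range(27,36)])
```

```text
top 0.45 r 0.076 turn 1.77 spindle+slip 2.25
top 0.62 r 0.078 turn 1.69 spindle+slip 2.17
tcp r 0.0525 ang turn 1.312
pose [ 0.5251 -0.0166  0.2125  0.8151] F [-0.4  0.4  0.8] q7 -0.82 t 18.65
{"dx":-0.019,"dy":0.001,"dz":-0.051,"twist":0.003,"hand":1},
{"dx":0.082,"dy":-0.028,"dz":-0.051,"twist":0.063,"hand":1},
{"dx":0.185,"dy":-0.052,"dz":-0.051,"twist":0.123,"hand":1},
{"dx":0.289,"dy":-0.069,"dz":-0.051,"twist":0.183,"hand":1},
{"dx":0.394,"dy":-0.080,"dz":-0.051,"twist":0.243,"hand":1},
{"dx":0.499,"dy":-0.085,"dz":-0.051,"twist":0.303,"hand":1},
{"dx":0.604,"dy":-0.084,"dz":-0.051,"twist":0.363,"hand":1},
{"dx":0.709,"dy":-0.076,"dz":-0.051,"twist":0.423,"hand":1},
{"dx":0.813,"dy":-0.062,"dz":-0.051,"twist":0.483,"hand":1},
```

Request:
{"name": "servo_tool", "arguments": {
  "rows": [
    {"dx": 0.05,"dy": -0.01,"dz": 0,"twist": 0.03,"hand": 1},
    {"dx": 0.1,"dy": -0.02,"dz": 0,"twist": 0.06,"hand": 1},
    {"dx": 0.1,"dy": -0.02,"dz": 0,"twist": 0.06,"hand": 1}
  ]
}}

```text
time_s: 18.95
position: [0.5262, -0.0145, 0.2124]
tcp_rot: [-0.0, 0.93, 0.368, -0.001]
contact_force: [-1.9, -2.4, 0.7]
grip_width: 0.0001
grasp_force: 1.4
```

Request:
{"name": "servo_tool", "arguments": {
  "rows": [
    {"dx": 0.05,"dy": -0.01,"dz": 0,"twist": 0.03,"hand": 1},
    {"dx": 0.1,"dy": -0.02,"dz": 0,"twist": 0.06,"hand": 1},
    {"dx": 0.1,"dy": -0.02,"dz": 0,"twist": 0.06,"hand": 1}
  ]
}}

```text
time_s: 19.25
position: [0.5274, -0.0124, 0.2123]
tcp_rot: [-0.0, 0.941, 0.34, -0.001]
contact_force: [-5.2, -1.6, 2.7]
grip_width: -0.0002
grasp_force: 2.5
```

Request:
{"name": "servo_tool", "arguments": {
  "rows": [
    {"dx": 0.05,"dy": -0.01,"dz": 0,"twist": 0.03,"hand": 1},
    {"dx": 0.1,"dy": -0.02,"dz": 0,"twist": 0.06,"hand": 1},
    {"dx": 0.1,"dy": -0.02,"dz": 0,"twist": 0.06,"hand": 1}
  ]
}}

```text
time_s: 19.55
position: [0.5285, -0.0105, 0.2122]
tcp_rot: [0.0, 0.95, 0.311, -0.002]
contact_force: [-6.0, -2.4, 4.0]
grip_width: 0.0002
grasp_force: 3.3
```

Request:
{"name": "servo_tool", "arguments": {
  "rows": [
    {"dx": 0.05,"dy": -0.01,"dz": 0,"twist": 0.03,"hand": 1},
    {"dx": 0.1,"dy": -0.02,"dz": 0,"twist": 0.06,"hand": 1},
    {"dx": 0.1,"dy": -0.02,"dz": 0,"twist": 0.06,"hand": 1}
  ]
}}

```text
time_s: 19.85
position: [0.5303, -0.0082, 0.2122]
tcp_rot: [-0.0, 0.959, 0.282, -0.003]
contact_force: [-6.2, -3.9, 4.0]
grip_width: 0.0001
grasp_force: 3.5
```

Run:
```python
from look import *
rel([lev(L0-k*.06) for k in range(30,36)])
```

```text
top 0.37 r 0.073 turn 1.87 spindle+slip 2.36
side 0.81 r 0.074 turn 1.76 spindle+slip 2.25
side 0.41 r 0.081 turn -2.08 spindle+slip -1.6
top 0.57 r 0.081 turn 1.89 spindle+slip 2.37
side 0.87 r 0.074 turn 1.91 spindle+slip 2.4
side 0.45 r 0.106 turn -0.46 spindle+slip 0.03
tcp r 0.0525 ang turn 1.501
pose [ 0.5303 -0.0082  0.2122  0.573 ] F [-6.8 -3.4  4.4] q7 -1.05 t 20.25
{"dx":-0.034,"dy":0.008,"dz":-0.059,"twist":-0.059,"hand":1},
{"dx":0.065,"dy":-0.028,"dz":-0.059,"twist":0.001,"hand":1},
{"dx":0.166,"dy":-0.058,"dz":-0.059,"twist":0.061,"hand":1},
{"dx":0.268,"dy":-0.082,"dz":-0.059,"twist":0.121,"hand":1},
{"dx":0.372,"dy":-0.100,"dz":-0.059,"twist":0.181,"hand":1},
{"dx":0.477,"dy":-0.111,"dz":-0.059,"twist":0.241,"hand":1},
```

Request:
{"name": "servo_tool", "arguments": {
  "rows": [
    {"dx": 0.05,"dy": -0.01,"dz": 0,"twist": 0.03,"hand": 1},
    {"dx": 0.1,"dy": -0.02,"dz": 0,"twist": 0.06,"hand": 1},
    {"dx": 0.1,"dy": -0.02,"dz": 0,"twist": 0.06,"hand": 1}
  ]
}}

```text
time_s: 20.55
position: [0.5344, -0.0046, 0.2123]
tcp_rot: [-0.0, 0.967, 0.254, -0.0]
contact_force: [-0.8, 0.6, -0.1]
grip_width: 0.0
grasp_force: 0.5
```

The force dropped to zero and the tool sprang on, which points to the click. Withdraw and check.

Request:
{"name": "servo_tool", "arguments": {
  "rows": [
    {"dx": -0.4,"dy": 0,"dz": 0,"twist": 0,"hand": 1},
    {"dx": -1,"dy": 0,"dz": 0,"twist": 0,"hand": 1},
    {"dx": -1.5,"dy": 0,"dz": -1,"twist": 0,"hand": 1},
    {"dx": -2,"dy": 0,"dz": -2.5,"twist": 0,"hand": 1},
    {"dx": -3,"dy": 0,"dz": -4,"twist": 0,"hand": 1},
    {"dx": -3,"dy": 2,"dz": -4,"twist": 0,"hand": 1},
    {"dx": -3,"dy": 4,"dz": -4,"twist": 0,"hand": 1},
    {"dx": -3,"dy": 5,"dz": -4,"twist": 0,"hand": 1}
  ]
}}

```text
time_s: 21.35
position: [0.5314, -0.1813, 0.3341]
tcp_rot: [0.001, 0.967, 0.255, 0.002]
contact_force: [1.1, 0.3, 0.6]
grip_width: -0.0002
grasp_force: 0.0
```

Run:
```python
from look import *
fit([.5726,-.0402,.2606,-.017,-1.6],2,[.5726,-.0402,.2606])
for c in("top","side"):print(proj(c,[*(Hb+.078*np.array([np.cos(L0-2.2),np.sin(L0-2.2)])),.227]))
spots(["stone"])
rel([])
i=np.hstack([get_image("top")[120:270,260:430],get_image("side")[150:300,270:430]]);cv2.imwrite("pics/t6.png",cv2.resize(i,None,fx=2.4,fy=2.4))
```

```text
top 0.93 r 0.077 turn 2.27 spindle+slip 2.75
top 0.9 r 0.075 turn 2.3 spindle+slip 2.78
tcp r 0.1449 ang turn -0.413
fit [ 0.5726 -0.0402  0.2606 -0.0147 -1.6587] rms 9.71
[321.53479253 200.59903494]
[310.99298106 178.1706002 ]
stone top []
stone side [([327, 235], 0.39, [0.568, -0.042])]
pose [ 0.5301 -0.1799  0.3324  0.5149] F [ 0.7 -0.8  0.6] q7 -0.75 t 23.05
```

View pics/t6.png

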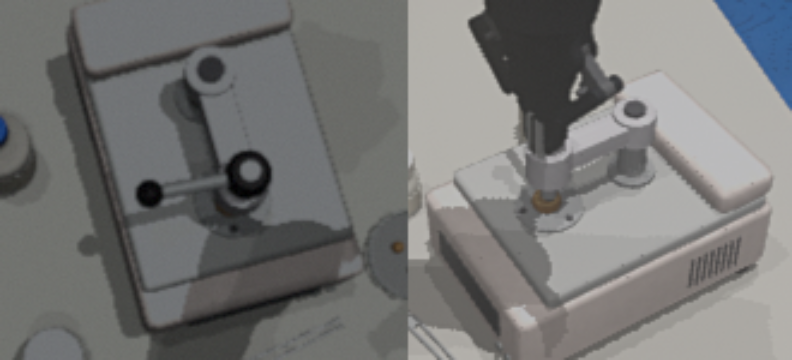

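The lever now points left (ball at 150,192, hub at 248,173). Spindle plus slip is about 2.75, against 2.72 expected for one click. The tip is down on the stone at (545,200) and the robot is clear.

```bash
python3 -c "
from plant import hand_in
print(hand_in())"
```

```text
the job is handed in; nothing more can be done
None
```

I closed the pressure arm to its stop and turned the lever to what measures as one click. The tip is down on the stone, the robot was clear of everything, and the job is handed in; the hand-in gave no verdict.

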